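Roll the can capacitor onto the assembly line of the mounting plate

ROBOT

A 7-joint arm with a two-finger parallel gripper is mounted at the origin on the work surface. World frame = base frame: x ahead of the robot, y to its left, z up, the work surface at z = 0. Lengths are in m, angles in rad, forces in N, time in s.
With the tool pointing down it reaches from about 0.4 to 0.85 m from the base axis. Payload 6.9 kg.
Tool frame: the origin (TCP) lies on the centre line of the jaws, within the pads' length; the fingertips stand 14 mm ahead of it and the grasp point (between the pads) lies 5 mm behind it; z points along the fingers, y is the line along which they close (so a half turn about z gives the same grasp; the last joint's range is limited). The gripper opens to 85 mm and grips with 20 to 120 N. Pads are 22 mm wide; open, the fingers measure 114 mm over their backs; the gripper's body (76 mm by 85 mm) begins 54 mm behind the grasp point. The pads swing forward as they close: fully open they stand 13 mm farther back than shut.
Start: joints at [0.105, 0.507, -0.238, 1.5, 0.126, 1.149, -0.155], TCP at [0.625, -0, 0.245] pointing down, gripper open.
Joint ranges: [-3.08, 3.08], [-0.24, 2.05], [-1.43, 1.35], [0, 2.5], [-1.52, 4.66], [0.17, 1.96], [-2.89, 2.89]. Speed limits (rad/s): [2.39, 2.39, 3.14, 3.14, 3.14, 3.14, 3.14].

INTERFACE

Orientations are given as a unit quaternion [w, x, y, z].
In Python, from plant import state, snapshot, camera_info, job_done, recognise, regions_of, mark_of gives the robot as it stands.
- The arm moves only by the tool jog_arm, never from a script. Its argument "deltas" is a list of rows, each a list of 2 entries, a list of its own where there are three numbers: the shift along the tool's x, y, z in units of 40 mm (1.0 is 40 mm), then the turn about the tool's z in units of 0.08 rad (1.0 is 0.08 rad). A call has 1 to 20 rows; each row shifts and turns the commanded pose from where the row before left it, along the tool's axes as they then stand; what a row does not reach is not made up. A row lasts 1/12 s, in which the tool goes at most 41.7 mm and 7.16 degrees, less where a joint would pass 70% of its speed; a pose out of reach is approached as far as the arm can. A call with a number of a shift or a turn outside -1 to 1 is refused whole. A call with a gripper value outside its range is refused whole. "claw" is the opening, from 0 (shut) to 1 (fully open), set as the call begins (left out, the last holds). The fingers move at their own pace and stop on an object; "grip_force" is the grip in N (left out, the last holds). Time passes only in rows, so rows that do not move let the fingers close. It gives the time, the measured TCP pose, the force, the opening and the grip force at its end, in the units of the state.
- state(): the state, without advancing time (a new reading comes with each control period).
- snapshot(name): name is "scene" or "side" or "wrist"; returns (picture, depth): 400x640x3 uint8, blue, green, red; 400x640 float32, m along the optical axis (not along the pixel's ray), 0 where there is no reading.
- camera_info(name): a dict with "mtx" (3x3 intrinsics, pixels), "rvec" (rotation vector, rad) and "tvec" (3), from world to camera coordinates, as OpenCV has them; the wrist camera has in their place "mount" (4x4, takes a point from camera to tool coordinates, whose origin is the TCP and whose axes are the flange's). Camera axes: x right, y down, z forward; pixel columns grow to the right and rows downward; lengths in m; the calibration is good to about 2 mm. A picture is of the moment at which its call begins: read the wrist's pose just before it. camera_info takes no time and is no camera call.
- job_done(): hands the job in; it is judged then, once.
Trained networks look in the newest picture that a camera, given by its name, has taken for a name from the list of things; names that differ only in an ending like _2 or _b are one class to them, and where a whole thing is asked for, a point or a joint stands for the part that bears it (a point fixed in the world has none). Each returns a list of dicts, best first, with "score" (0 to 1); they miss things now and then, are a little off and sometimes report something else, mostly with a low value. They report only what shows in the picture. A call takes as long as a camera call. They do not tell look-alikes from the thing itself.
- recognise(camera, thing): "at" ([x, y, z] in m, in the coordinates of the camera as it stood for that picture, good to about 4 mm: the middle of the surface that is visible of it).
- regions_of(camera, thing): "region" (400x640 bool, what is visible of it).
- mark_of(camera, thing): "at" ([x, y, z] in m, in the coordinates of the camera as it stood for that picture, good to about 4 mm: a listed point, or the origin of a listed thing).
The state is a dict: "time": time; "qpos": joint angles; "qd": joint speeds; "joint_torque": joint torques, N m; "tool_pos": TCP position; "tcp_rot": TCP orientation; "force": force on the tool from outside, world axes, zero at the start; "wrist_torque": the same for the moment, N m; "grip_width": opening from 0.0 (shut) to 1.0 (fully open); "grasp_force": force on a finger pad.
Only numpy, scipy, OpenCV 4.12 (cv2) and the standard library are available. Lean on these libraries where they do the work, as an engineer would, in place of code of your own. Each camera call takes 0.05 s, during which the arm holds its last target. There are 200 camera calls.

TASK

The big can capacitor lying on the white mounting plate has to be strapped down along the black line. Push its top sideways with your fingertips to roll it, without pinching, lifting or dragging it, until it lies at rest centred over the line and along it; then let go. Leave the transformer on the plate and the things on the bench where they are.

Things in the scene. Friction and masses are not known exactly. Their poses are not given: they have to be found in the camera images.
- capacitor_center (a point): centre (on the axis, half-way along) of a black-sleeved cylinder, 50 mm diameter, 110 mm long, 0.17-0.33 kg, lying about parallel to the line (within 3 degrees), 25 mm above the plate. x: the cylinder's axis, two 5 mm brass terminals on the +x end; y, z turn as it rolls (z up at the start). Rolls with slight resistance: stays where left; pushed off at 50 mm/s it coasts a few mm
- line (a point): middle of the black line, on the plate's top face (6 mm above the bench). The line is 220 mm long, 5 mm wide, along this point's x axis; z is up. White plate: 260 mm along the line, 400 mm across it, 6 mm thick, fixed, level, the line across its middle. Four small dark strap slots beside the line are only flush marks
- transformer: loose transformer with steel core and copper winding, 66 mm along its x (roughly parallel to the line) by 44 mm, 48 mm high, standing on the plate on the side of the line away from the capacitor; origin at the centre of its underside. Must not be moved
- tape: loose roll of tape lying flat on the bench to the robot's left of the plate, 90 mm outer diameter, 40 mm high; origin at the centre of its underside. Must not be moved
- spool: loose solder spool standing on the bench to the robot's right of the plate, 52 mm diameter, 40 mm high; origin at the centre of its underside. Must not be moved
- screwdriver: loose screwdriver with black handle lying on the bench to the robot's right, a little further right than the spool, about 200 mm long, 26 mm high; origin under its middle, blade towards its +x. Must not be moved
Not all that is in view belongs to the job. Leave any red look-alike of the part that bears capacitor_center alone.

How it is judged:
By the outcome, as a careful person would: the job done as asked, in the order asked, and still so for the second after the job is handed in, with the robot touching nothing.
It also fails if it takes over 54 s, if anything falls off the work surface, if the arm or the gripper's body presses on something with over 40 N, if the wrist force passes 120 N, or if a joint passes its speed limit or range.

## Working session

There is one attempt and no reset: what is moved stays moved. The work goes in short steps, Python scripts to look and compute and a tool call to move; the robot and the scene stay as the last step left them, time stands still between calls to the robot, and variables do not carry over. Pictures are saved under pics/ and viewed, at most 10 in all, crops included, and the job is handed in when it is done.

Besides the shell and the picture viewer there is one more tool, called after "Request:" as name([rows], argument=value, ...), one row to a line, values as JSON. jog_arm: Moves the arm, as the interface text tells. Its arguments: {"type":"object","properties":{"deltas":{"type":"array","items":{"type":"array"}},"claw":{"type":"number"},"grip_force":{"type":"number"}},"required":["deltas"]}

```bash
mkdir -p pics; ls; cat > h.py <<'E'
import numpy as np, cv2
from plant import *
def w(cam,p):
    c=camera_info(cam);R=cv2.Rodrigues(np.array(c["rvec"],float))[0]
    return R.T@(np.array(p)-np.array(c["tvec"]).ravel())
def cloud(cam,d):
    c=camera_info(cam);K=np.array(c["mtx"]);R=cv2.Rodrigues(np.array(c["rvec"],float))[0]
    v,u=np.mgrid[:400,:640];P=np.stack([(u-K[0,2])/K[0,0]*d,(v-K[1,2])/K[1,1]*d,d],-1)
    return (P-np.array(c["tvec"]).ravel())@R
def px(cam,p):
    c=camera_info(cam);return cv2.projectPoints(np.array([p],float),np.array(c["rvec"],float),np.array(c["tvec"],float),np.array(c["mtx"]),None)[0].ravel()
E
python3 - <<'E'
from h import *
for cam in ("scene","side"):
    im,d=snapshot(cam);cv2.imwrite(f"pics/{cam}0.png",im);np.savez(f"{cam}0.npz",im=im,d=d)
    for t in ("capacitor_center","line","transformer","tape","spool","screwdriver"):
        for r in mark_of(cam,t)[:3]:
            p=w(cam,r["at"]);print(cam,t,round(r["score"],2),p.round(3),px(cam,p).round())
s=state();print(s["time"],s["tool_pos"],s["tcp_rot"],s["grip_width"])
E
```

```text
pics
scene capacitor_center 0.87 [0.301 0.215 0.025] [429. 181.]
scene capacitor_center 0.81 [0.709 0.397 0.026] [418. 306.]
scene capacitor_center 0.8 [0.843 0.088 0.024] [298. 283.]
scene line 0.73 [0.565 0.052 0.007] [343. 214.]
scene transformer 0.63 [ 0.535 -0.047  0.006] [323. 193.]
scene tape 0.66 [0.493 0.428 0.004] [460. 259.]
scene spool 0.69 [ 0.452 -0.383  0.001] [261. 135.]
scene screwdriver 0.71 [ 0.548 -0.49  -0.004] [221. 139.]
scene screwdriver 0.21 [ 0.453 -0.378  0.004] [262. 135.]
side capacitor_center 0.82 [0.587 0.127 0.03 ] [297. 168.]
side capacitor_center 0.8 [0.302 0.213 0.024] [189. 189.]
side capacitor_center 0.57 [0.843 0.09  0.028] [376. 146.]
side line 0.61 [0.565 0.052 0.003] [304. 192.]
side transformer 0.57 [ 0.53  -0.048  0.009] [311. 217.]
side tape 0.87 [0.491 0.424 0.003] [227. 139.]
side spool 0.91 [ 0.447 -0.386  0.004] [366. 342.]
side screwdriver 0.74 [0.492 0.424 0.004] [227. 138.]
side screwdriver 0.58 [ 0.551 -0.492 -0.001] [447. 360.]
0.7 [ 6.25004239e-01 -2.22851259e-05  2.45312835e-01] [1.74840035e-05 7.07128462e-01 7.07085099e-01 2.94608466e-05] 0.9990384106487644
```

View pics/scene0.png

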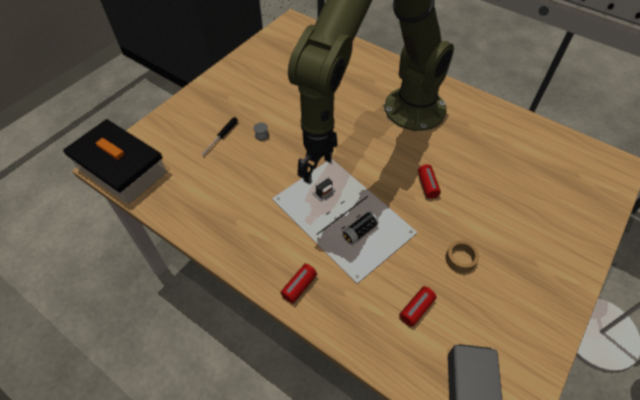

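View pics/side0.png

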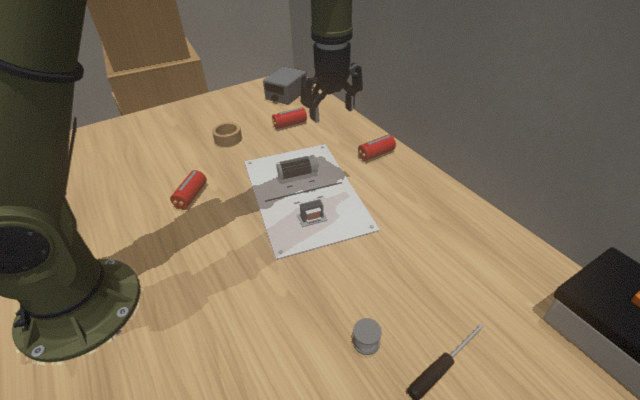

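The black-sleeved one on the plate, at scene (360,228) and side (297,168), fits capacitor_center. The three others, at scene (429,181), (298,283) and (418,306), are red look-alikes on the bench. I'll confirm this in an enlarged, rectified crop and measure the line direction.

```bash
cat >> h.py <<'E'
from scipy.spatial.transform import Rotation as Rn
def wristT(s):
    M=np.eye(4);q=np.array(s["tcp_rot"]);M[:3,:3]=Rn.from_quat(q[[1,2,3,0]]).as_matrix();M[:3,3]=s["tool_pos"]
    return M@np.array(camera_info("wrist")["mount"])
def pose(cam,s=None):
    c=camera_info(cam);K=np.array(c["mtx"])
    if cam=="wrist": T=np.linalg.inv(wristT(s));return K,T[:3,:3],T[:3,3]
    return K,cv2.Rodrigues(np.array(c["rvec"],float))[0],np.array(c["tvec"],float).ravel()
# rectify plane z: output pixel (i,j): x = x1 - i*mm, y = y1 - j*mm  (up = +x, left = +y)
def ortho(im,cam,z,s=None,x1=.72,y1=.27,mm=.001,n=(320,440)):
    K,R,t=pose(cam,s);H=K@np.column_stack([R[:,0],R[:,1],R[:,2]*z+t])
    A=np.array([[0,-mm,x1],[-mm,0,y1],[0,0,1.]])
    return cv2.warpPerspective(im,H@A,(n[1],n[0]),flags=cv2.INTER_LINEAR|cv2.WARP_INVERSE_MAP)
E
python3 - <<'E'
from h import *
s=state();im,d=snapshot("wrist");cv2.imwrite("pics/wrist0.png",im)
T=wristT(s);print("wristcam",T[:3,3].round(3),T[:3,2].round(2))
for t in ("capacitor_center","line","transformer"):
    for r in mark_of("wrist",t)[:2]: print(t,round(r["score"],2),(T@np.r_[r["at"],1])[:3].round(4))
o=[ortho(np.load(c+"0.npz")["im"],c,.006) for c in ("scene","side")]
w_=ortho(im,"wrist",.006,s)
cv2.imwrite("pics/o0.png",np.vstack([np.hstack(o),np.hstack([w_,cv2.resize(im,(440,275)) if 0 else np.pad(cv2.resize(im,(440,275)),((0,45),(0,0),(0,0)))])])[:, :][::1,::1])
a=cv2.imread("pics/o0.png");cv2.imwrite("pics/o0.png",cv2.resize(a,(800,582)))
for c in ("scene","side"):
    P=cloud(c,np.load(c+"0.npz")["d"]);m=(abs(P[...,0]-.625)<.1)&(abs(P[...,1])<.04)&(P[...,2]>.12)&(P[...,2]<.3)
    Q=P[m];print(c,np.sort(Q[:,2])[:12].round(3),Q[Q[:,2]<.25][:,0].min(),Q[Q[:,2]<.25][:,0].max())
E
```

```text
wristcam [0.623 0.068 0.373] [ 0.   -0.27 -0.96]
capacitor_center 0.94 [0.5836 0.13   0.0306]
capacitor_center 0.88 [0.8381 0.0897 0.0249]
line 0.85 [0.5625 0.0504 0.0065]
transformer 0.63 [ 0.5268 -0.0478  0.0055]
scene [0.244 0.244 0.244 0.245 0.245 0.247 0.247 0.249 0.249 0.249 0.249 0.249] 0.5786005839805628 0.6767509535423676
side [0.244 0.245 0.246 0.246 0.246 0.247 0.248 0.248 0.248 0.248 0.248 0.248] 0.5770918171535799 0.6749995469340433
```

View pics/o0.png

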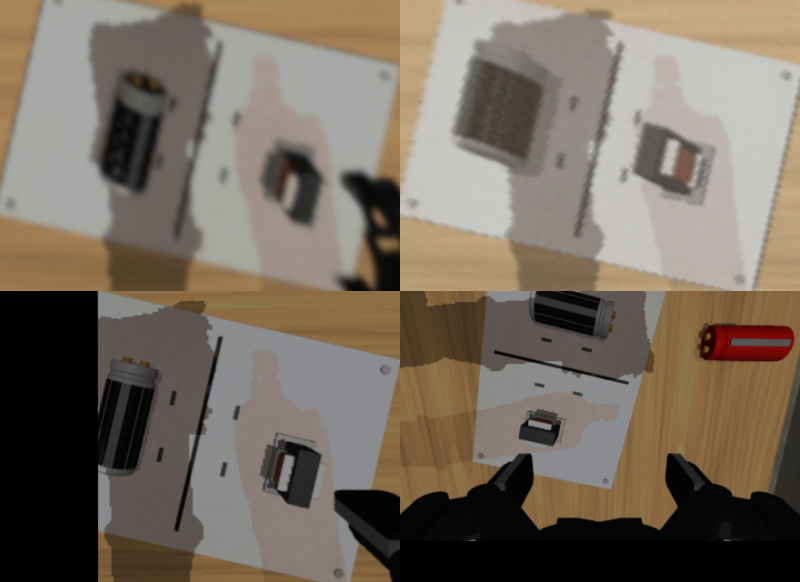

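The enlarged crop shows the black-sleeved cylinder on the plate with brass terminals towards +x, at about (135,130) in the top-left panel, parallel to the black line. The red one at (745,343) in the bottom-right panel is off the plate. Next I'll fit the line and the cap axis.

```bash
cat >> h.py <<'E'
def fitline(im,cam,s=None):
    g=cv2.cvtColor(ortho(im,cam,.006,s,.72,.27,.0005,(640,880)),cv2.COLOR_BGR2GRAY)
    pts=[]
    L0=np.array([.563,.051]);l=np.array([.976,-.218]);n=np.array([.218,.976])
    for a in np.arange(-.1,.101,.004):
        o=np.arange(-.02,.0201,.0005);P=L0+a*l+o[:,None]*n
        v=g[((.72-P[:,0])/.0005).astype(int),((.27-P[:,1])/.0005).astype(int)].astype(float)
        b=np.median(v);wt=np.clip(b*.6-v,0,None)
        if wt.sum()>20: pts.append(L0+a*l+(wt@o/wt.sum())*n)
    pts=np.array(pts,np.float32);f=cv2.fitLine(pts,cv2.DIST_HUBER,0,.001,.001).ravel()
    return pts,f
E
python3 - <<'E'
from h import *
s=state()
for c,im in (("wrist",cv2.imread("pics/wrist0.png")),("scene",cv2.imread("pics/scene0.png")),("side",cv2.imread("pics/side0.png"))):
    pts,f=fitline(im,c,s);d=f[:2]*np.sign(f[0]);print(c,len(pts),pts[0].round(4),pts[-1].round(4),"dir",np.degrees(np.arctan2(d[1],d[0])).round(2),"y at x=.563",(f[3]+(.563-f[2])*d[1]/d[0]).round(4))
for c in ("scene","side"):
    d=np.load(c+"0.npz")["d"];P=cloud(c,d);snapshot(c)
    for r in regions_of(c,"capacitor_center")[:4]:
        Q=P[r["region"]&(d>0)];Q=Q[(Q[:,2]>.012)&(Q[:,2]<.07)];m=np.median(Q,0)
        if np.hypot(*(m[:2]-[.587,.128]))>.06: continue
        l=np.array([.976,-.218]);n=np.array([.218,.976]);q=Q[:,:2]-[.563,.051]
        print(c,r["score"],m.round(3),len(Q),"along",np.percentile(q@l,[2,98]).round(3),"across",np.percentile(q@n,[2,50,98]).round(3),"topz",np.percentile(Q[:,2],97).round(3))
        top=Q[Q[:,2]>.048];f=cv2.fitLine(top[:,:2].astype(np.float32),cv2.DIST_HUBER,0,.001,.001).ravel();print(" axis dir",np.degrees(np.arctan(f[1]/f[0])),"top across",np.median((top[:,:2]-[.563,.051])@n))
E
```

```text
wrist 51 [0.4657 0.0743] [0.6607 0.0295] dir -12.88 y at x=.563 0.0521Traceback (most recent call last):
  File "<stdin>", line 4, in <module>
  File "h.py", line 34, in fitline
    pts=np.array(pts,np.float32);f=cv2.fitLine(pts,cv2.DIST_HUBER,0,.001,.001).ravel()
                                   ~~~~~~~~~~~^^^^^^^^^^^^^^^^^^^^^^^^^^^^^^^^
cv2.error: OpenCV(4.12.0) /io/opencv/modules/imgproc/src/linefit.cpp:618: error: (-215:Assertion failed) npoints2 >= 0 || npoints3 >= 0 in function 'fitLine'
```

```bash
sed -i 's/b\*.6-v/b*.88-v/; s/np.arange(-.02,.0201,.0005)/np.arange(-.01,.0101,.0005)/' h.py
python3 - <<'E'
from h import *
s=state()
for c,im in (("wrist",cv2.imread("pics/wrist0.png")),("scene",cv2.imread("pics/scene0.png")),("side",cv2.imread("pics/side0.png"))):
    pts,f=fitline(im,c,s);d=f[:2]*np.sign(f[0]);print(c,len(pts),"dir",np.degrees(np.arctan2(d[1],d[0])).round(2),"y at x=.563",(f[3]+(.563-f[2])*d[1]/d[0]).round(4))
for c in ("scene","side"):
    d=np.load(c+"0.npz")["d"];P=cloud(c,d);snapshot(c)
    for r in regions_of(c,"capacitor_center")[:4]:
        Q=P[r["region"]&(d>0)];Q=Q[(Q[:,2]>.012)&(Q[:,2]<.07)];m=np.median(Q,0)
        if np.hypot(*(m[:2]-[.587,.128]))>.06: continue
        l=np.array([.975,-.222]);n=np.array([.222,.975]);q=Q[:,:2]-[.563,.052]
        print(c,r["score"],m.round(3),len(Q),"along",np.percentile(q@l,[2,98]).round(3),"across",np.percentile(q@n,[2,50,98]).round(3),"topz",np.percentile(Q[:,2],97).round(3))
        top=Q[Q[:,2]>.048];f=cv2.fitLine(top[:,:2].astype(np.float32),cv2.DIST_HUBER,0,.001,.001).ravel();print(" axis dir",np.degrees(np.arctan(f[1]/f[0])),"top across",np.median((top[:,:2]-[.563,.052])@n))
E
```

```text
wrist 51 dir -12.88 y at x=.563 0.0522
scene 50 dir -12.48 y at x=.563 0.0541
side 51 dir -12.61 y at x=.563 0.053
scene 0.86 [0.6   0.137 0.051] 596 along [-0.043  0.065] across [0.064 0.092 0.108] topz 0.059
 axis dir -14.501128 top across 0.08733771897330421
side 0.72 [0.583 0.113 0.047] 669 along [-0.046  0.06 ] across [0.054 0.062 0.089] topz 0.058
 axis dir -13.010795 top across 0.07190718443657768
```

Request:
jog_arm([
  [[0, 0, 0], 0.925],
  [[0, 0, 0], 0.925],
  [[0, 0, 0], 0.925],
  [[0.556, -0.21, 0.3], 0],
  [[0.556, -0.21, 0.3], 0],
  [[0.556, -0.21, 0.3], 0],
  [[0.556, -0.21, 0.3], 0],
  [[0.556, -0.21, 0.3], 0],
  [[0.556, -0.21, 0.3], 0],
  [[0.556, -0.21, 0.3], 0],
  [[0.556, -0.21, 0.3], 0],
  [[0, 0, 0], 0],
  [[0, 0, 0], 0],
], claw=0.7)

```text
time: 2.18
tool_pos: [0.5977, 0.1902, 0.1485]
tcp_rot: [-0.001, 0.78, 0.626, -0.001]
force: [0.1, -0.8, 0.5]
grip_width: 0.698
grasp_force: 0.0
```

```bash
cat >> h.py <<'E'
L0=np.array([.563,.053]);a_=np.radians(-12.7);l=np.array([np.cos(a_),np.sin(a_)]);n=np.array([-l[1],l[0]])
def lf(p): q=np.array(p)[...,:2]-L0; return np.stack([q@l,q@n],-1).round(4)
E
python3 - <<'E'
from h import *
s=state();R=Rn.from_quat(np.array(s["tcp_rot"])[[1,2,3,0]]).as_matrix()
print(s["time"],s["tool_pos"],lf(s["tool_pos"]),"yaw y",np.degrees(np.arctan2(R[1,1],R[0,1])),R[:,2].round(3),s["grip_width"],s["force"])
for c in ("scene","side","wrist"):
    im,d=snapshot(c);np.savez(c+"1.npz",im=im,d=d)
    for r in mark_of(c,"capacitor_center")[:3]:
        p=(wristT(s)@np.r_[r["at"],1])[:3] if c=="wrist" else w(c,r["at"])
        if abs(lf(p)).max()<.15: print(c,r["score"],p.round(4),lf(p))
    if c!="wrist":
        P=cloud(c,d);q=lf(P);t=lf(s["tool_pos"]);m=(abs(q[...,0]-t[0])<.065)&(abs(q[...,1]-t[1])<.03)&(P[...,2]>.09)&(P[...,2]<.2)
        Q=P[m];o=np.argsort(Q[:,2])[:150];qq=q[m][o]-t
        print(c,"tips z rel",(Q[o,2]-s["tool_pos"][2])[[0,2,5,10,20]].round(3),"along",np.percentile(qq[:,0],[2,25,50,75,98]).round(3),"across",np.percentile(qq[:,1],[2,50,98]).round(3))
A=np.hstack([ortho(np.load(c+"1.npz")["im"],c,.006,s,.75,.3,.001,(340,420)) for c in("scene","wrist")]);cv2.imwrite("pics/o1.png",cv2.resize(A,(800,324)))
E
```

```text
2.1833 [0.59771321 0.19022193 0.14849235] [0.0037 0.1415] yaw y -12.524698991189545 [-0.002  0.    -1.   ] 0.697906168685531 [ 0.05809968 -0.76495321  0.47972918]
scene 0.92 [0.5872 0.1277 0.0302] [0.0072 0.0782]
scene tips z rel [-0.01  -0.007 -0.005 -0.003  0.001] along [-0.05  -0.029  0.002  0.041  0.062] across [-0.007  0.009  0.015]
side 0.67 [0.5887 0.1283 0.0306] [0.0085 0.0791]
side tips z rel [-0.007 -0.005 -0.003 -0.002  0.002] along [-0.04  -0.032  0.033  0.037  0.047] across [-0.016 -0.011  0.005]
wrist 0.94 [0.5817 0.1369 0.0299] [-0.0002  0.086 ]
```

View pics/o1.png

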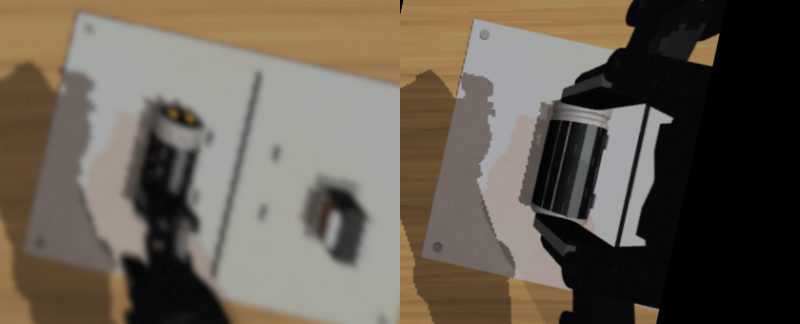

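Request:
jog_arm([
  [[0, 0, 0.326], 0.03],
  [[0, 0, 0.326], 0],
  [[0, 0, 0.326], 0],
  [[0, 0, 0.326], 0],
  [[0, 0, 0.326], 0],
  [[0, 0, 0.326], 0],
  [[0, 0, 0.326], 0],
  [[0, 0, 0.326], 0],
  [[-0.06, 0, 0], 0],
  [[-0.06, 0, 0], 0],
  [[-0.06, 0, 0], 0],
  [[-0.06, 0, 0], 0],
  [[-0.06, 0, 0], 0],
  [[-0.06, 0, 0], 0],
  [[-0.06, 0, 0], 0],
  [[-0.06, 0, 0], 0],
  [[0, 0, 0], 0],
])

```text
time: 3.9
tool_pos: [0.5943, 0.1688, 0.0451]
tcp_rot: [0.0, 0.782, 0.623, -0.0]
force: [-0.2, -0.2, -0.2]
grip_width: 0.697
grasp_force: 0.0
```

Request:
jog_arm([
  [[-0.03, 0, 0], 0],
  [[-0.03, 0, 0], 0],
  [[-0.03, 0, 0], 0],
  [[-0.03, 0, 0], 0],
  [[-0.03, 0, 0], 0],
  [[-0.03, 0, 0], 0],
  [[-0.03, 0, 0], 0],
  [[-0.03, 0, 0], 0],
  [[-0.03, 0, 0], 0],
  [[-0.03, 0, 0], 0],
])

```text
time: 4.73
tool_pos: [0.5925, 0.161, 0.0464]
tcp_rot: [-0.001, 0.781, 0.624, 0.002]
force: [-0.9, 8.0, 10.7]
grip_width: 0.698
grasp_force: 5.6
```

```bash
cat > look.py <<'E'
from h import *
import sys
k=sys.argv[1];s=state();print(s["time"],np.round(s["tool_pos"],4),lf(s["tool_pos"]),s["force"].round(2) if hasattr(s["force"],"round") else s["force"])
tiles=[]
for c in ("scene","side","wrist"):
    s=state();im,d=snapshot(c);np.savez(c+k+".npz",im=im,d=d)
    for r in mark_of(c,"capacitor_center")[:3]:
        p=(wristT(s)@np.r_[r["at"],1])[:3] if c=="wrist" else w(c,r["at"])
        if abs(lf(p)).max()<.15: print(c,round(r["score"],2),p.round(4),lf(p))
    if c!="wrist":
        u,v=px(c,[.58,.09,.03]).astype(int);tiles.append(cv2.resize(im[v-50:v+50,u-66:u+66],(396,300)))
    else: tiles.append(cv2.resize(ortho(im,c,.031,s,.70,.25,.001,(250,330)),(396,300)))
cv2.imwrite(f"pics/l{k}.png",np.vstack([np.hstack(tiles[:2]),np.hstack([tiles[2],cv2.resize(im,(396,300))])]))
E
python3 look.py 2
```

```text
4.7333 [0.5925 0.161  0.0464] [0.005  0.1119] [-0.9   7.96 10.7 ]
side 0.76 [0.5875 0.1271 0.0287] [0.0077 0.0776]
wrist 0.6 [0.5837 0.1267 0.0317] [0.004  0.0764]
```

View pics/l2.png

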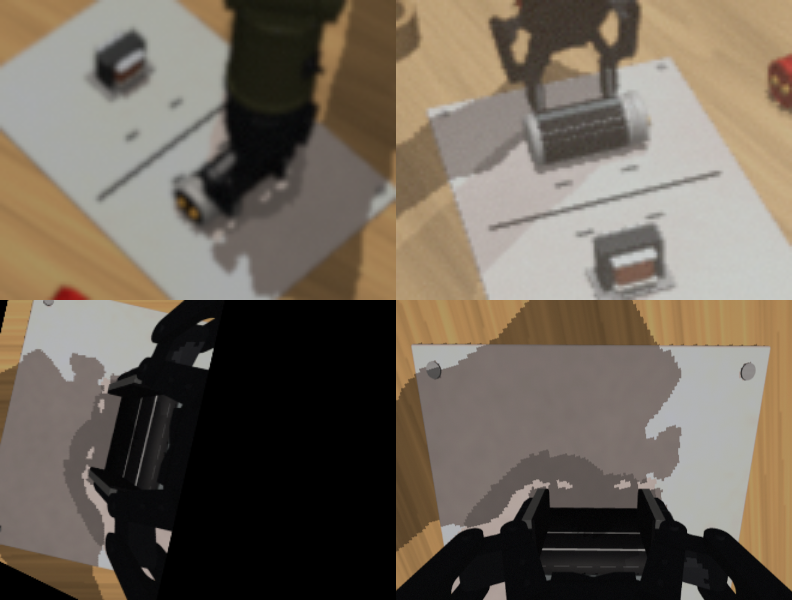

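Contact from behind jams. The force ratio points the line of action at the ground contact, so the pads are high-friction. I'll retreat and use the intended way instead: press lightly on the top and move sideways in short strokes, since the top travels twice as far as the axis.

Request:
jog_arm([
  [[0.1, 0, -0.05], 0],
  [[0.15, 0, -0.1], 0],
  [[0, 0, -0.3], 0],
  [[0, 0, -0.37], 0],
  [[-0.2, 0, 0], 0],
  [[-0.2, 0, 0], 0],
  [[-0.2, 0, 0], 0],
  [[-0.257, 0, 0], 0],
  [[0, 0, 0.15], 0],
  [[0, 0, 0.1], 0],
  [[0, 0, 0], 0],
])

```text
time: 5.95
tool_pos: [0.5855, 0.134, 0.0663]
tcp_rot: [-0.001, 0.782, 0.623, -0.001]
force: [0.2, -0.2, 0.3]
grip_width: 0.699
grasp_force: 0.0
```

```bash
sed -i 's/^print(0)//' look.py; python3 - <<'E'
from h import *
s=state();print(s["time"],np.round(s["tool_pos"],4),lf(s["tool_pos"]),np.round(s["force"],2))
for c in ("scene","side","wrist"):
    im,d=snapshot(c)
    for r in mark_of(c,"capacitor_center")[:3]:
        p=(wristT(s)@np.r_[r["at"],1])[:3] if c=="wrist" else w(c,r["at"])
        if abs(lf(p)).max()<.15: print(c,round(r["score"],2),p.round(4),lf(p))
E
```

```text
5.95 [0.5855 0.134  0.0663] [0.0041 0.084 ] [ 0.23 -0.2   0.31]
scene 0.8 [0.5846 0.1238 0.0308] [0.0055 0.0738]
side 0.98 [0.5888 0.1244 0.028 ] [0.0095 0.0754]
wrist 0.81 [0.5828 0.1272 0.0298] [0.0031 0.0767]
```

Request:
jog_arm([
  [[0, 0, 0.02], 0],
  [[0, 0, 0.02], 0],
  [[0, 0, 0], 0],
])

```text
time: 6.5
tool_pos: [0.5862, 0.1343, 0.0661]
tcp_rot: [-0.0, 0.782, 0.624, -0.0]
force: [0.1, -0.3, 0.5]
grip_width: 0.698
grasp_force: 0.0
```

Request:
jog_arm([
  [[0, 0, 0.015], 0],
  [[0, 0, 0], 0],
])

```text
time: 6.67
tool_pos: [0.5862, 0.1342, 0.0655]
tcp_rot: [-0.0, 0.782, 0.623, -0.0]
force: [-0.4, 0.1, 0.5]
grip_width: 0.699
grasp_force: 0.0
```

Request:
jog_arm([
  [[0, 0, 0.02], 0],
  [[0, 0, 0], 0],
])

```text
time: 6.83
tool_pos: [0.5864, 0.1344, 0.0651]
tcp_rot: [0.0, 0.782, 0.623, 0.0]
force: [0.9, 0.4, 2.7]
grip_width: 0.7
grasp_force: 1.0
```

Request:
jog_arm([
  [[0, 0, 0.02], 0],
  [[0, 0, 0], 0],
])

```text
time: 7.0
tool_pos: [0.5865, 0.1348, 0.0649]
tcp_rot: [0.0, 0.782, 0.624, 0.001]
force: [-1.4, 0.2, 9.1]
grip_width: 0.698
grasp_force: 4.1
```

Request:
jog_arm([
  [[0, 0, -0.008], 0],
  [[-0.03, 0, 0], 0],
  [[-0.06, 0, 0], 0],
  [[-0.08, 0, 0], 0],
])

```text
time: 7.33
tool_pos: [0.585, 0.1282, 0.065]
tcp_rot: [0.0, 0.782, 0.624, 0.001]
force: [-1.7, 1.0, 6.9]
grip_width: 0.703
grasp_force: 3.7
```

Request:
jog_arm([
  [[-0.08, 0, 0], 0],
  [[-0.08, 0, 0], 0],
  [[-0.08, 0, 0], 0],
  [[-0.06, 0, 0], 0],
  [[-0.03, 0, 0], 0],
  [[0, 0, 0], 0],
])

```text
time: 7.83
tool_pos: [0.5817, 0.1146, 0.0649]
tcp_rot: [0.0, 0.782, 0.623, 0.0]
force: [-2.7, 0.9, 8.1]
grip_width: 0.699
grasp_force: 3.8
```

```bash
python3 look.py 3
```

```text
7.8333 [0.5817 0.1146 0.0649] [0.0047 0.0643] [-2.69  0.93  8.1 ]
scene 0.98 [0.5826 0.1156 0.0312] [0.0053 0.0654]
side 0.67 [0.5848 0.1152 0.0277] [0.0076 0.0654]
wrist 0.8 [0.5854 0.1167 0.03  ] [0.0078 0.067 ]
```

Request:
jog_arm([
  [[-0.04, 0, 0], 0],
  [[-0.08, 0, 0], 0],
  [[-0.09, 0, 0], 0],
  [[-0.08, 0, 0], 0],
  [[-0.04, 0, 0], 0],
  [[-0.02, 0, 0], 0],
  [[0, 0, 0], 0],
  [[0, 0, -0.06], 0],
  [[0, 0, -0.06], 0],
  [[0.2, 0, 0], 0],
  [[0.25, 0, 0], 0],
  [[0, 0, 0], 0],
  [[0, 0, 0.06], 0],
  [[0, 0, 0.05], 0],
  [[0, 0, 0], 0],
])

```text
time: 9.38
tool_pos: [0.5827, 0.119, 0.065]
tcp_rot: [-0.0, 0.782, 0.624, 0.0]
force: [-1.1, 0.6, 4.9]
grip_width: 0.703
grasp_force: 2.4
```

```bash
python3 look.py 4
```

```text
9.3833 [0.5827 0.119  0.065 ] [0.0047 0.0687] [-1.12  0.61  4.89]
scene 0.68 [0.5789 0.1069 0.0308] [0.0036 0.056 ]
side 0.76 [0.5851 0.1086 0.0277] [0.0093 0.0591]
wrist 0.58 [0.5803 0.1109 0.0275] [0.0042 0.0603]
```

Request:
jog_arm([
  [[-0.05, 0, 0], 0],
  [[-0.08, 0, 0], 0],
  [[-0.1, 0, 0], 0],
  [[-0.1, 0, 0], 0],
  [[-0.1, 0, 0], 0],
  [[-0.1, 0, 0], 0],
  [[-0.1, 0, 0], 0],
  [[-0.1, 0, 0], 0],
  [[-0.09, 0, 0], 0],
  [[-0.05, 0, 0], 0],
  [[-0.03, 0, 0], 0],
  [[0, 0, 0], 0],
  [[0, 0, -0.06], 0],
  [[0, 0, -0.05], 0],
  [[0.2, 0, 0], 0],
  [[0.24, 0, 0], 0],
  [[0, 0, 0], 0],
  [[0, 0, 0.06], 0],
  [[0, 0, 0.05], 0],
  [[0, 0, 0], 0],
])

```text
time: 11.35
tool_pos: [0.5786, 0.101, 0.065]
tcp_rot: [0.0, 0.782, 0.624, 0.0]
force: [-1.6, 0.9, 4.3]
grip_width: 0.701
grasp_force: 2.3
```

```bash
python3 look.py 5
```

```text
11.35 [0.5786 0.101  0.065 ] [0.0047 0.0503] [-1.56  0.86  4.33]
scene 0.73 [0.5774 0.091  0.031 ] [0.0057 0.0402]
side 0.62 [0.5799 0.0887 0.03  ] [0.0087 0.0385]
wrist 0.76 [0.5762 0.0947 0.0291] [0.0037 0.0436]
```

Request:
jog_arm([
  [[-0.05, 0, 0], 0],
  [[-0.08, 0, 0], 0],
  [[-0.1, 0, 0], 0],
  [[-0.1, 0, 0], 0],
  [[-0.1, 0, 0], 0],
  [[-0.1, 0, 0], 0],
  [[-0.1, 0, 0], 0],
  [[-0.1, 0, 0], 0],
  [[-0.09, 0, 0], 0],
  [[-0.05, 0, 0], 0],
  [[-0.03, 0, 0], 0],
  [[0, 0, 0], 0],
  [[0, 0, -0.06], 0],
  [[0, 0, -0.05], 0],
  [[0.2, 0, 0], 0],
  [[0.24, 0, 0], 0],
  [[0, 0, 0], 0],
  [[0, 0, 0.06], 0],
  [[0, 0, 0.05], 0],
  [[0, 0, 0], 0],
])

```text
time: 13.32
tool_pos: [0.5745, 0.0831, 0.0649]
tcp_rot: [-0.0, 0.782, 0.624, 0.0]
force: [-0.9, 0.4, 4.9]
grip_width: 0.7
grasp_force: 2.4
```

```bash
python3 look.py 6
```

```text
13.3167 [0.5745 0.0831 0.0649] [0.0046 0.0319] [-0.94  0.37  4.85]
scene 0.9 [0.5737 0.0687 0.0311] [0.007  0.0177]
side 0.61 [0.5736 0.0706 0.0306] [0.0065 0.0195]
wrist 0.75 [0.5711 0.0729 0.03  ] [0.0035 0.0212]
```

View pics/l6.png

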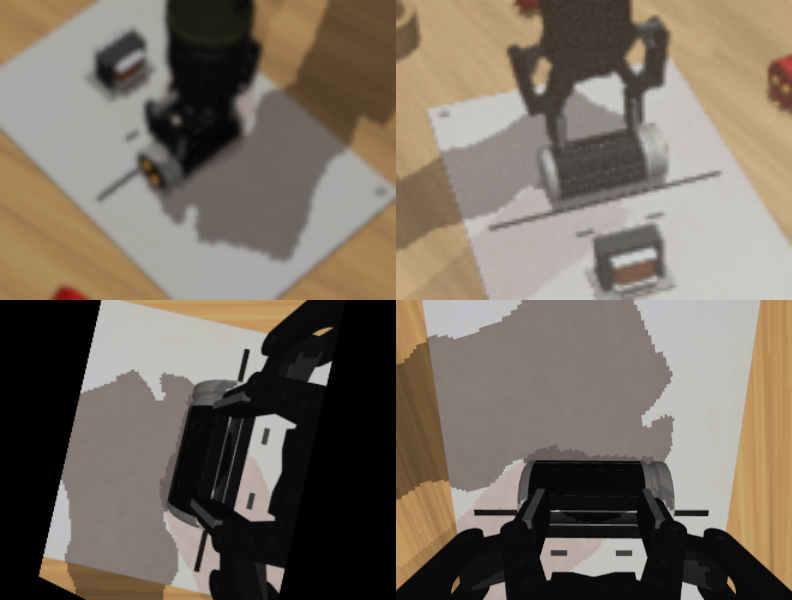

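Request:
jog_arm([
  [[-0.05, 0, 0], 0],
  [[-0.08, 0, 0], 0],
  [[-0.1, 0, 0], 0],
  [[-0.1, 0, 0], 0],
  [[-0.1, 0, 0], 0],
  [[-0.09, 0, 0], 0],
  [[-0.07, 0, 0], 0],
  [[-0.04, 0, 0], 0],
  [[-0.02, 0, 0], 0],
  [[0, 0, 0], 0],
  [[0, 0, -0.1], 0],
  [[0, 0, -0.4], 0],
  [[0, 0, -0.75], 0],
  [[0, 0, -0.75], 0],
  [[0, 0, -0.5], 0],
  [[0, 0, 0], 0],
])

```text
time: 14.95
tool_pos: [0.571, 0.0575, 0.169]
tcp_rot: [0.002, 0.782, 0.623, 0.003]
force: [0.6, -0.8, 0.8]
grip_width: 0.699
grasp_force: 0.0
```

```bash
python3 look.py 7
cat > meas.py <<'E'
from h import *
import sys
k=sys.argv[1]
for c in ("side","scene"):
    im=np.load(c+k+".npz")["im"];pts,f=fitline(im,c);q=lf(pts)
    print(c,"line",[(float(a),float(b)) for a,b in q if abs(a)>.07][::4])
    d=np.load(c+k+".npz")["d"];P=cloud(c,d);q=lf(P);m=(abs(q[...,0]-.005)<.05)&(abs(q[...,1])<.04)&(P[...,2]>.02)&(P[...,2]<.062)
    Q=P[m];u=q[m]
    # fit cylinder radius 25 mm, height 31 mm axis: across = b0+b1*along
    from scipy.optimize import least_squares
    f=lambda p: np.hypot(u[:,1]-p[0]-p[1]*(u[:,0]-.005),Q[:,2]-.031-p[2])-.025
    r=least_squares(f,[.01,0,0],loss="soft_l1",f_scale=.002);print(c,len(Q),"cyl across mm",r.x[0]*1e3,"tilt deg",np.degrees(r.x[1]),"dz",r.x[2]*1e3,"rms",np.sqrt(np.mean(r.fun**2))*1e3)
E
python3 meas.py 7
```

```text
14.95 [0.571  0.0575 0.169 ] [0.0068 0.0061] [ 0.62 -0.78  0.75]
side 0.76 [0.5721 0.0586 0.0322] [0.0077 0.0075]
wrist 0.86 [0.5668 0.065  0.0301] [0.001  0.0125]
side line [(-0.0996, -0.0001), (-0.0836, -0.0009), (0.0724, -0.001), (0.0884, -0.0008)]
side 660 cyl across mm 9.168071813248561 tilt deg -0.17806431635134115 dz 0.3808440659236077 rms 1.5313682859525448
scene line [(-0.0996, 0.0004), (-0.0836, -0.0004), (0.0764, -0.0), (0.0924, -0.0002)]
scene 469 cyl across mm 11.67688970247771 tilt deg -0.5466163368670905 dz 0.026806668196096173 rms 2.2206184946749588
```

View pics/l7.png

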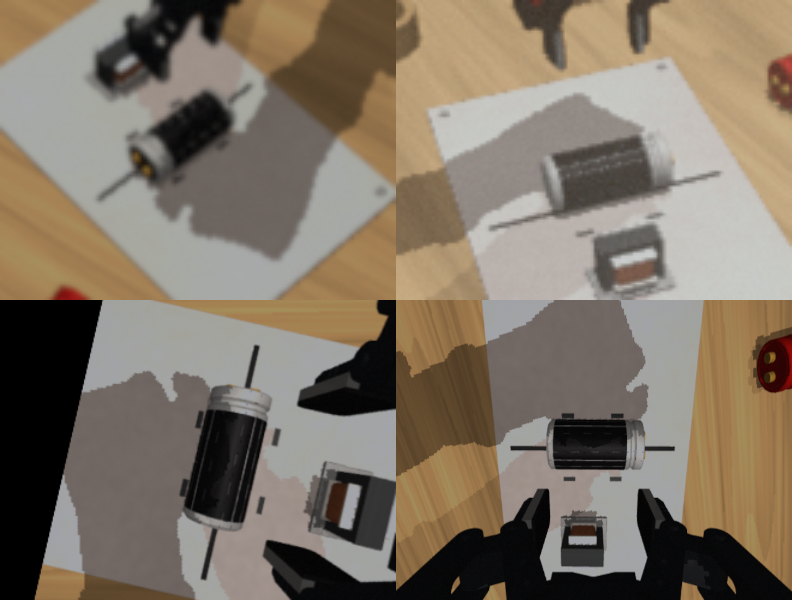

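```bash
cat > wm.py <<'E'
from h import *
from scipy.optimize import least_squares
import sys
k=sys.argv[1];s=state();z=np.load("wrist"+k+".npz");im,d=z["im"],z["d"]
K=np.array(camera_info("wrist")["mtx"]);T=wristT(s)
v,u=np.mgrid[:400,:640];C=np.stack([(u-K[0,2])/K[0,0]*d,(v-K[1,2])/K[1,1]*d,d],-1);P=C@T[:3,:3].T+T[:3,3];q=lf(P)
pl=(abs(q[...,0]-.005)>.07)&(abs(q[...,0])<.1)&(abs(q[...,1])<.03)&(abs(P[...,2]-.006)<.012);z0=np.median(P[pl][:,2]);g=cv2.cvtColor(im,cv2.COLOR_BGR2GRAY).astype(float)
m=pl&(g<45);A=np.polyfit(q[m][:,0],q[m][:,1],1);print("plate z",z0,"line n",m.sum(),"tilt",np.degrees(A[0]),"across@.005",np.polyval(A,.005)*1e3,"ext",q[m][:,0].min(),q[m][:,0].max())
m=(abs(q[...,0]-.005)<.045)&(abs(q[...,1])<.045)&(P[...,2]-z0>.028)&(P[...,2]-z0<.056);Q=P[m];w_=q[m]
f=lambda p:np.hypot(w_[:,1]-p[0]-p[1]*(w_[:,0]-.005),Q[:,2]-z0-.025-p[2])-.025
r=least_squares(f,[.01,0,0],loss="soft_l1",f_scale=.002);print("cyl",m.sum(),r.x[0]*1e3,"tilt",np.degrees(r.x[1]),"dz",r.x[2]*1e3,"rms",np.std(r.fun)*1e3)
print("cap - line mm",(r.x[0]-np.polyval(A,.005))*1e3,"tilt",np.degrees(r.x[1]-A[0]))
E
python3 wm.py 7
```

```text
plate z 0.004880873348856007 line n 310 tilt -0.1864215031293247 across@.005 -0.31208779689765975 ext -0.0997 0.0997
cyl 8388 10.082751921342702 tilt -0.7600518780338463 dz -0.13701059853769082 rms 0.7244681104348103
cap - line mm 10.39483971824036 tilt -0.5736303749045216
```

Request:
jog_arm([
  [[0.35, 0, 0.3], 0],
  [[0, 0, 0.75], 0],
  [[0, 0, 0.75], 0],
  [[0, 0, 0.4], 0],
  [[0, 0, 0.2], 0],
  [[0, 0, 0], 0],
  [[0, 0, 0.06], 0],
  [[0, 0, 0.04], 0],
  [[0, 0, 0], 0],
  [[0, 0, 0], 0],
])

```text
time: 16.08
tool_pos: [0.5723, 0.0711, 0.0655]
tcp_rot: [0.0, 0.782, 0.623, 0.001]
force: [-0.3, -0.4, 0.6]
grip_width: 0.703
grasp_force: 0.0
```

```bash
python3 -c "
from h import *
s=state();print(s['tool_pos'],lf(s['tool_pos']),s['force'])"
```

```text
[0.57231518 0.071076   0.06547113] [0.0051 0.0197] [-0.28464295 -0.43575509  0.57088734]
```

Not in contact yet. I'll press about 0.8 mm more, then stroke.

Request:
jog_arm([
  [[0, 0, 0.02], 0],
  [[0, 0, 0.01], 0],
  [[0, 0, 0], 0],
])

```text
time: 16.33
tool_pos: [0.5725, 0.0715, 0.0647]
tcp_rot: [0.0, 0.782, 0.624, 0.001]
force: [-1.1, 0.3, 7.3]
grip_width: 0.701
grasp_force: 3.5
```

Request:
jog_arm([
  [[-0.04, 0, -0.005], 0],
  [[-0.07, 0, 0], 0],
  [[-0.08, 0, 0], 0],
  [[-0.08, 0, 0], 0],
  [[-0.08, 0, 0], 0],
  [[-0.07, 0, 0], 0],
  [[-0.05, 0, 0], 0],
  [[-0.03, 0, 0], 0],
  [[-0.02, 0, 0], 0],
  [[0, 0, 0], 0],
  [[0, 0, 0], 0],
  [[0, 0, -0.1], 0],
  [[0, 0, -0.4], 0],
  [[0, 0, -0.75], 0],
  [[0, 0, -0.75], 0],
  [[0, 0, -0.5], 0],
  [[0, 0, 0], 0],
  [[0, 0, 0], 0],
  [[0, 0, 0], 0],
])

```text
time: 17.92
tool_pos: [0.5668, 0.0506, 0.1634]
tcp_rot: [-0.0, 0.782, 0.623, -0.0]
force: [0.3, -0.6, -0.3]
grip_width: 0.698
grasp_force: 0.0
```

```bash
python3 look.py 8; python3 wm.py 8; python3 meas.py 8 | grep cyl
```

```text
17.9167 [0.5668 0.0506 0.1634] [ 0.0043 -0.0015] [ 0.31 -0.55 -0.32]
side 0.68 [0.5691 0.0484 0.0319] [ 0.0069 -0.0032]
wrist 0.76 [0.5663 0.0511 0.0306] [ 0.0036 -0.0011]
plate z 0.005426058467674549 line n 334 tilt -0.21237944518737079 across@.005 -0.48953674127956814 ext -0.0999 0.0998
cyl 8361 -0.16641237476578286 tilt -0.7703836115930938 dz -0.11752545537837507 rms 0.7195996783553096
cap - line mm 0.3231243665137853 tilt -0.5580041664057229
side 670 cyl across mm -1.0336459213565397 tilt deg -0.07908777416668106 dz 0.5565336965214163 rms 1.528951603755782
scene 465 cyl across mm 1.3935027196854983 tilt deg -0.8058605307106481 dz 0.010782554607366011 rms 2.2684424375031855
```

View pics/l8.png

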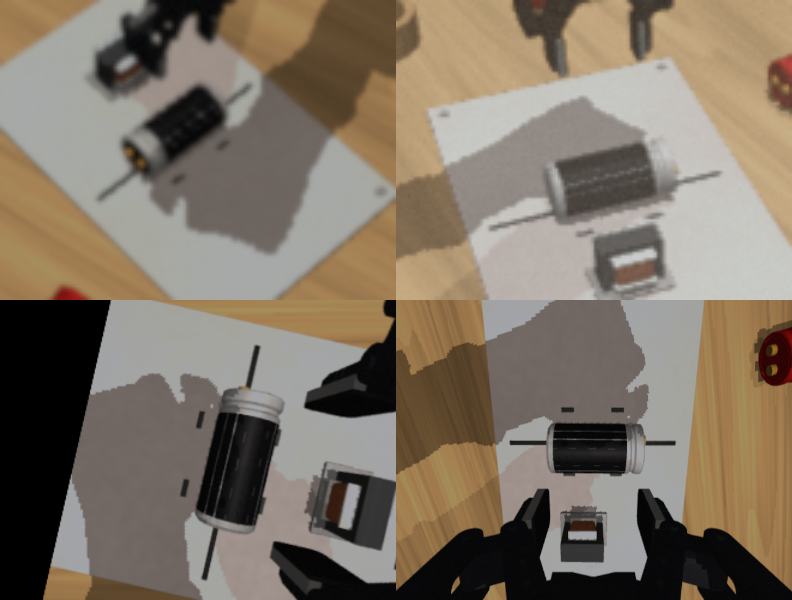

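The capacitor is 0.3 mm off the line and 0.6° off parallel. It is at rest with the gripper clear, and the transformer hasn't moved, so I'm handing in.

```bash
python3 -c "
from plant import *
print(job_done())"
```

```text
the job is handed in; nothing more can be done
None
```

The capacitor lies at rest centred over the line (measured about 0.3 mm off, 0.6° from parallel, about 5 mm off the line's middle lengthwise); a first push from behind jammed and may have nudged it 2–4 mm, the rest was rolled by its top, and I handed the job in at about 18 s with the gripper clear.

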